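# Unscrew a jar lid and tip it into the lid tray

### The job

Unscrew the steel lid from the clamped glass jar, lay it in the tipping bin and let go of it. Then tip the bin all the way over so that the lid drops into the tray, and ease the bin gently back upright without letting it slam. Leave the other things on the worktop where they are.

Things in the scene. Friction and masses are not known exactly. Their poses are not given: they have to be found in the camera images.
- lid: Round steel screw lid with a fine-ribbed edge on the glass jar, 64 mm in diameter, 27.5 mm high, hollow below, 40 to 85 g. Origin: centre of its open underside; z up, flat top at z = 27.5 mm. It unscrews anticlockwise seen from above, rising 3.3 mm per rad, and lifts free after about 3 rad in all (turning on to 4 rad does no harm). Between twists it stays where it is left.
- lid_mid (a point): Centre of the lid: on its axis, 13.75 mm above its underside. A rubber seal under the lid makes the first turn stiff (roughly 0.1 to 0.3 N m).
- jar_stand: Glass jar, 73 mm in diameter, held fast in a rubber collar on a square wooden block (112 x 112 x 16 mm) fixed to the worktop; origin: centre of the block's underside. The jar cannot move or turn. With the lid closed the lid's flat top is 122.5 mm above the origin; the jar's shoulder (as wide as the jar) is about 40 mm below that top.
- jar_rim (a point): Centre of the jar's mouth, at its rim, 118 mm above the worktop; z up.
- tip_unit: Grey painted steel frame fixed to the worktop, 176 mm wide (its x) and 280 mm long (its y: from +80 to -200 mm), with two side cheeks 119 mm high that carry the tipping bin and an open tray on its -y side. Origin: on the worktop, right below the bin's hinge. Its -y axis is the side to which the bin dumps.
- tip_bin (a joint): Angle of the open pale aluminium tipping bin (0.45 kg): 0 upright at its stop, 1.45 rad fully tipped over the tray at its other stop. It rests by its own weight at 0, balances at about 0.9 rad and falls over from there to 1.45; brought back past the balance point and let go, it slams back to 0 in the same way. Moving it by the handle takes less than 3 N.
- bin_floor (a point): Middle of the bin's inner floor, on the moving bin; axes turn with it. Upright it lies 119 mm above the worktop, at y = +15 mm of the unit. The floor is 128 mm wide (x) and reaches from y = +83 to -45 mm of the unit; walls 41 mm high on three sides, on the dump side (-y) only a slope rising 20 mm.
- bin_handle (a point): Middle of the bin's handle, a round steel bar 14 mm thick and 114 mm long along the unit's x, free over 90 mm between its two arms, 45 mm clear of the bin's rear wall. Upright it is at y = +105 mm, 85 mm above the hinge line; it swings over the top towards -y at a radius of 135 mm. The bar can turn between fingers that keep pointing down.
- bin_hinge (a point): Middle of the bin's hinge line, 110 mm above the worktop; does not move. x along the hinge line.
- tray_in (a point): Centre of the tray's inner floor, 6 mm above the worktop; inside 166 mm (x) by 170 mm (y), walls 45 mm high; axes as the unit's.
- jar_1: Bystander: closed jar of honey with a grey lid, 71 mm in diameter, 110 mm high, standing loose near the clamped jar (either side of it). Origin: centre of its underside.
- spice_jar_1: Bystander: spice jar with a black cap, 40 mm in diameter, 105 mm high, loose. Origin: centre of its underside.
- candle_1: Bystander: candle in a glass, 76 mm in diameter, 90 mm high, loose. Origin: centre of its underside.
There are look-alikes about, which are no part of the job. Leave any green or purple look-alike of the lid alone.

How it is judged:
On the way, in this order (a step that is already met when the one before it is completed fails the run):
1. the lid is off the jar (z of lid_mid in the frame of jar_rim above 0.03 m), for 0.1 s.
2. the lid lies in the upright bin, let go (x of lid_mid in the frame of bin_floor between -0.06 and 0.06 m and y of lid_mid in the frame of bin_floor between -0.07 and 0.07 m and z of lid_mid in the frame of bin_floor between 0 and 0.035 m and value of joint tip_bin below 0.1 rad and contact force between lid and the fingers below 0.1 N and linear speed of lid below 0.05 m/s), for 0.2 s.
3. the bin is tipped fully over and the lid is in the tray (value of joint tip_bin above 1.3 rad and x of lid_mid in the frame of tray_in between -0.083 and 0.083 m and y of lid_mid in the frame of tray_in between -0.085 and 0.085 m and z of lid_mid in the frame of tray_in below 0.045 m), for 0.1 s.
At the end, for the whole second after the job is handed in: The lid lies at rest within the tray's walls (its centre inside the tray and below the wall's top), and the bin is upright again, within 0.06 rad of its stop (x of lid_mid in the frame of tray_in between -0.083 and 0.083 m and y of lid_mid in the frame of tray_in between -0.085 and 0.085 m and z of lid_mid in the frame of tray_in below 0.045 m and value of joint tip_bin below 0.06 rad and linear speed of lid below 0.03 m/s); the robot touches nothing.
It fails at once if the bin slams back upright (swings back faster than 2.5 rad/s) (velocity of joint tip_bin below -2.5 rad/s).
It fails at once if a bystander is moved more than 40 mm (distance of any of jar_1, spice_jar_1, candle_1 from where it was at the start of the episode above 0.04 m).
It also fails if it takes over 70 s, if anything falls off the work surface, if the arm or the gripper's body presses on something with over 40 N, if the wrist force passes 120 N, or if a joint passes its speed limit or range.

### The arm

A 6-joint arm with a two-finger parallel gripper is mounted at the origin on the work surface; the furniture and walls round the work are solid. World frame = base frame: x ahead of the robot, y to its left, z up, the work surface at z = 0. Lengths are in m, angles in rad, forces in N, time in s.
With the tool pointing down it reaches from about 0.3 to 0.775 m from the base axis. Payload 14.6 kg.
Tool frame: the origin (TCP) lies at the centre of the arm's flange, where the gripper is bolted on; the fingertips stand 199 mm ahead of it and the grasp point (between the pads) lies 180 mm ahead of it; z points along the fingers, y is the line along which they close (so a half turn about z gives the same grasp; the last joint's range is limited). The gripper opens to 94 mm and grips with 3 to 60 N. Pads are 16 mm wide; open, the fingers measure 119 mm over their backs; the gripper's body (75 mm by 177 mm) begins 78 mm behind the grasp point.
Start: joints at [-1.361, 0.3, 1.521, -0, 1.321, -0.067], TCP at [0.15, -0.529, 0.405] pointing down, gripper open.
Joint ranges: [-3.03, 3.03], [-0.79, 2.21], [0.23, 2.52], [-1.04, 4.18], [0, 3.07], [-2.55, 2.55]. Speed limits (rad/s): [2.22, 2.22, 2.57, 3.14, 3.14, 3.14].

### API

Orientations are given as [roll, pitch, yaw] about the fixed x, y, z axes, in that order (R = Rz(yaw) Ry(pitch) Rx(roll)).
In Python, from station import ctrl gives the robot as it stands. The module is installed in compiled form; this text tells all that it offers.
- The arm moves only by the tool servo_tool, never from a script. Its argument "motion" is a list of rows, each a list of 5 numbers: the closure, from 0 (fully open) to 1 (shut), then the shift along the world's x, y, z in cm, then the turn about the world's z in degrees. A call has 1 to 20 rows; each row is the pose to reach, as a shift and turn from the pose commanded when the call began; what a row does not reach only later rows make up. A row lasts 1/8 s, in which the tool goes at most 62.5 mm and 10.7 degrees, less where a joint would pass 70% of its speed; a pose out of reach is approached as far as the arm can. A call with a gripper value outside its range is refused whole. The fingers move at their own pace and stop on an object; "squeeze" is the grip in N (left out, the last holds). Time passes only in rows, so rows that repeat a pose let the fingers close. It gives the time, the measured TCP pose, the force, the opening and the grip force at its end, in the units of the state.
- ctrl.get_obs(): the state, without advancing time (a new reading comes with each control period).
- ctrl.camera(name): name is "scene" or "top" or "wrist"; returns a dict with "image" (400x640x3 uint8, red, green, blue), "fx", "fy", "cx", "cy" (pixels), "dist" ([k1, k2, p1, p2, k3] as OpenCV has them; the pictures are not rectified), "camera_from_world" (4x4, takes a point from world to camera coordinates); the wrist camera has in their place "hand_eye" (4x4, takes a point from camera to tool coordinates, whose origin is the TCP and whose axes are the flange's). Camera axes: x right, y up, looking along -z (the intrinsics and any distortion apply to the point x, -y, -z); pixel columns grow to the right and rows downward; lengths in m; the calibration is good to about 2 mm. A picture is of the moment at which its call begins: read the wrist's pose just before it. There is no depth.
- ctrl.hand_in(): hands the job in; it is judged then, once.
The state is a dict: "time_s": time; "qpos": joint angles; "joint_vel": joint speeds; "tau": joint torques, N m; "ee_pos": TCP position; "eef_rot": TCP orientation; "force": force on the tool from outside, world axes, zero at the start; "moment": the same for the moment, N m; "grip_width": finger opening in m; "grip_force": force on a finger pad.
Only numpy, scipy, OpenCV 4.12 (cv2) and the standard library are available. Lean on these libraries where they do the work, as an engineer would, in place of code of your own. Each camera call takes 0.05 s, during which the arm holds its last target. There are 200 camera calls.

## Working session

There is one attempt and no reset: what is moved stays moved. The work goes in short steps, Python scripts to look and compute and a tool call to move; the robot and the scene stay as the last step left them, time stands still between calls to the robot, and variables do not carry over. Pictures are saved under pics/ and viewed, at most 10 in all, crops included, and the job is handed in when it is done.

Besides the shell and the picture viewer there is one more tool, called after ">>>" as name([rows], argument=value, ...), one row to a line, values as JSON. servo_tool: Moves the arm, as the interface text tells. Its arguments: {"type":"object","properties":{"motion":{"type":"array","items":{"type":"array","items":{"type":"number"}}},"squeeze":{"type":"number"}},"required":["motion"]}

```bash
mkdir -p pics; cat > h.py <<'E'
import numpy as np, cv2, json, pickle
from station import ctrl
def snap(n,f):
    c=ctrl.camera(n); cv2.imwrite(f'pics/{f}.png',c['image'][:,:,::-1]); pickle.dump(c,open(f'{f}.pkl','wb')); return c
def ray(f,u,v):
    c=pickle.load(open(f'{f}.pkl','rb'))
    K=np.array([[c['fx'],0,c['cx']],[0,c['fy'],c['cy']],[0,0,1.]])
    p=cv2.undistortPoints(np.array([[[u,v]]],float),K,np.array(c['dist'],float))[0,0]
    T=np.linalg.inv(c['camera_from_world']); d=T[:3,:3]@np.array([p[0],-p[1],-1]); return T[:3,3],d/np.linalg.norm(d)
def tri(*l):
    A=0;b=0
    for f,u,v in l:
        o,d=ray(f,u,v); P=np.eye(3)-np.outer(d,d); A=A+P; b=b+P@o
    x=np.linalg.solve(A,b); r=[np.linalg.norm((np.eye(3)-np.outer(d,d))@(x-o)) for o,d in (ray(*q) for q in l)]
    return x.round(4),np.round(r,4)
def atz(f,u,v,z):
    o,d=ray(f,u,v); return (o+d*(z-o[2])/d[2]).round(4)
def proj(f,P):
    c=pickle.load(open(f'{f}.pkl','rb')); T=np.array(c['camera_from_world'])
    K=np.array([[c['fx'],0,c['cx']],[0,c['fy'],c['cy']],[0,0,1.]])
    q=(T[:3,:3]@np.atleast_2d(P).T).T+T[:3,3]; q=q*[1,-1,-1]
    return cv2.projectPoints(q,np.zeros(3),np.zeros(3),K,np.array(c['dist'],float))[0][:,0].round(1)
E
python3 - <<'E'
from h import *
for n in('scene','top'):
    c=snap(n,n+'0'); print(np.linalg.inv(c['camera_from_world']).round(2).tolist(),c['fx'])
a=cv2.imread('pics/top0.png');b=cv2.imread('pics/scene0.png')
o=ctrl.get_obs();print(o['ee_pos'],o['eef_rot'])
E
```

```text
[[-0.49, 0.49, -0.72, -0.37], [-0.87, -0.26, 0.42, 0.6], [0.02, 0.83, 0.55, 0.76], [0.0, 0.0, 0.0, 1.0]] 411.8495984114644
[[-0.02, 0.99, -0.12, 0.27], [-1.0, -0.02, -0.01, 0.12], [-0.01, 0.12, 0.99, 1.46], [0.0, 0.0, 0.0, 1.0]] 468.02552259648166
[ 0.1503159  -0.52903557  0.40416453] [-3.14061597e+00 -8.34918714e-05  2.76861718e-01]
```

View pics/scene0.png

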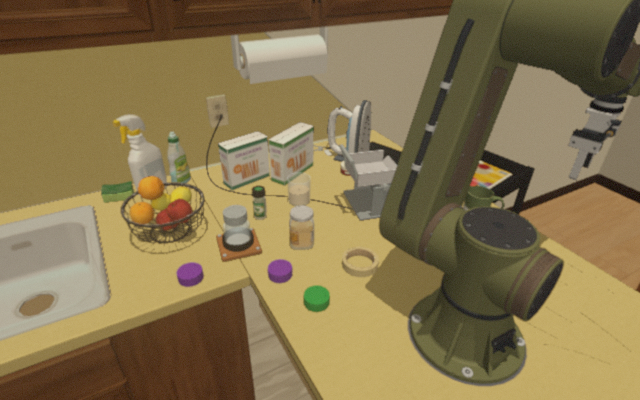

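View pics/top0.png

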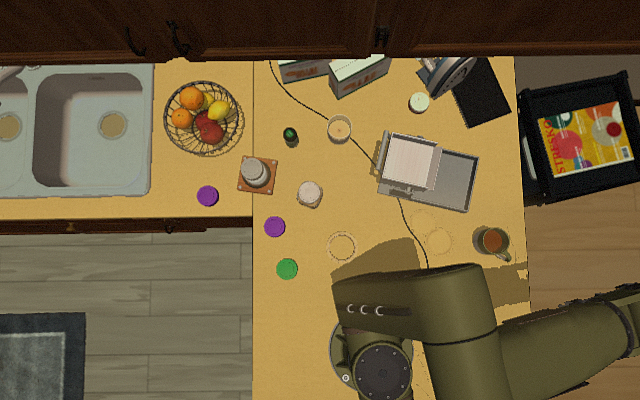

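The steel lid on the clamped jar, with its wooden block, is at scene (236,215) and top (257,170). The loose honey jar is at top (309,194) and the purple and green look-alikes stand apart. The tip unit is at top (428,170), with its tray on the image right. I'll enlarge the crops.

```bash
python3 - <<'E'
from h import *
s=cv2.imread('pics/scene0.png');t=cv2.imread('pics/top0.png')
r=lambda im,x,y,w,h:cv2.resize(im[y:y+h,x:x+w],(400,300),interpolation=cv2.INTER_CUBIC)
o=np.vstack([np.hstack([r(s,210,180,120,90),r(t,225,140,120,90)]),np.hstack([r(s,330,130,120,90),r(t,365,120,120,90)])])
cv2.imwrite('pics/c1.png',o)
E
```

```text
(no output)
```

View pics/c1.png

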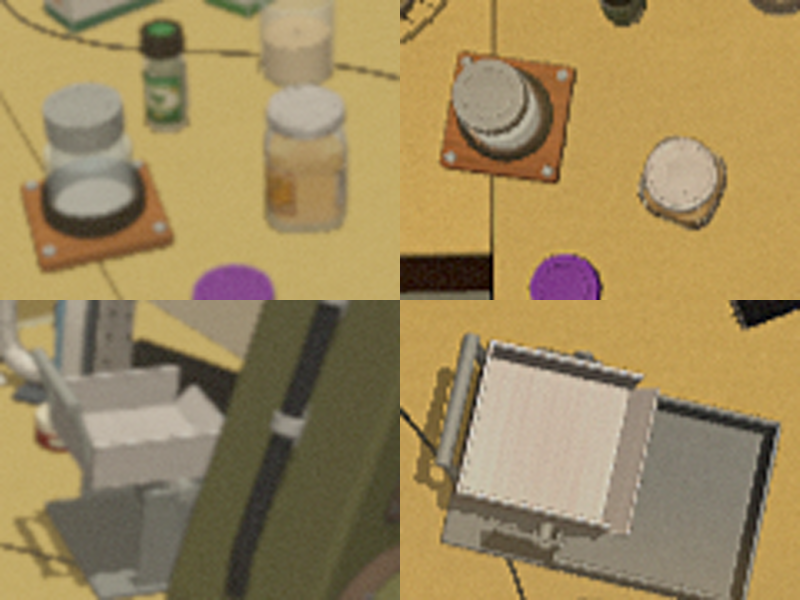

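```bash
python3 - <<'E'
from h import *
S=lambda x,y:('scene0',210+x/3.3333,180+y/3.3333); T=lambda x,y:('top0',225+(x-400)/3.3333,140+y/3.3333)
S2=lambda x,y:('scene0',330+x/3.3333,130+(y-300)/3.3333); T2=lambda x,y:('top0',365+(x-400)/3.3333,120+(y-300)/3.3333)
print('lid',tri(S(84,105),T(489,94)))
print('block from top', [atz(*T(*p),.016) for p in((460,53),(575,68),(555,181),(442,166))])
print('lid@.1225',atz(*T(489,94),.1225),atz(*S(84,105),.1225))
print('honey',tri(S(306,109),T(680,174)))
print('handle',tri(S2(38,355),T2(472,340)),tri(S2(85,435),T2(441,465)))
print('handle@.195',[atz(*T2(*p),.195) for p in((472,340),(441,465))])
print('floor@.119',[atz(*T2(*p),.119) for p in((490,352),(462,494),(632,385),(605,525))])
print('frame',[atz(*T2(*p),.045) for p in((776,425),(735,602))],[atz(*T2(*p),.0) for p in((443,543),)])
E
```

```text
lid (array([0.5351, 0.3425, 0.1211]), array([0.0012, 0.0012]))
block from top [array([0.5962, 0.3885, 0.016 ]), array([0.5799, 0.2799, 0.016 ]), array([0.4727, 0.2989, 0.016 ]), array([0.4886, 0.4047, 0.016 ])]
lid@.1225 [0.5354 0.3435 0.1225] [0.5322 0.3421 0.1225]
honey (array([0.4639, 0.1773, 0.1068]), array([0.0013, 0.0013]))
handle (array([ 0.6166, -0.0423,  0.1941]), array([0.0005, 0.0005])) (array([ 0.5133, -0.0218,  0.1649]), array([0.0069, 0.0069]))
handle@.195 [array([ 0.6167, -0.0418,  0.195 ]), array([ 0.5117, -0.013 ,  0.195 ])]
floor@.119 [array([ 0.6263, -0.0672,  0.119 ]), array([ 0.5002, -0.0387,  0.119 ]), array([ 0.5945, -0.1905,  0.119 ]), array([ 0.471 , -0.1617,  0.119 ])]
frame [array([ 0.5724, -0.3386,  0.045 ]), array([ 0.4093, -0.2925,  0.045 ])] [array([ 0.4739, -0.0339,  0.    ])]
```

>>> servo_tool([
  [0, 2.3, 5.2, 2, -2],
  [0, 4.6, 10.4, 4.5, -4],
  [0, 7, 16, 4.5, -6],
  [0, 9.5, 21.5, 4.5, -8],
  [0, 12, 27, 4.5, -10],
  [0, 14.4, 32.6, 4.5, -12],
  [0, 17, 38.5, 4.5, -14],
  [0, 19.5, 44, 4.5, -16],
  [0, 22, 50, 4.5, -18],
  [0, 24.5, 55.5, 4.5, -20],
  [0, 27, 61, 4.5, -22],
  [0, 29.4, 66.6, 4.5, -24],
  [0, 32, 72.5, 4.5, -26],
  [0, 34.5, 78, 4.5, -28],
  [0, 37, 84, 4.5, -28],
  [0, 38.5, 87.2, 4.5, -28],
  [0, 38.5, 87.2, 4.5, -28],
  [0, 38.5, 87.2, 4.5, -28],
], squeeze=30)

```text
time_s: 2.35
ee_pos: [0.5352, 0.3425, 0.4493]
eef_rot: [3.141, 0.001, -0.212]
force: [-0.4, -0.6, -0.4]
grip_width: 0.0941
grip_force: 0.0
```

```bash
cat >> h.py <<'E'
from scipy.spatial.transform import Rotation as Ro
def wsnap(f):
    o=ctrl.get_obs(); c=ctrl.camera('wrist'); T=np.eye(4); T[:3,:3]=Ro.from_euler('xyz',o['eef_rot']).as_matrix(); T[:3,3]=o['ee_pos']
    c['camera_from_world']=np.linalg.inv(T@np.array(c['hand_eye'])); pickle.dump(c,open(f'{f}.pkl','wb')); cv2.imwrite(f'pics/{f}.png',c['image'][:,:,::-1]); return o
E
python3 - <<'E'
from h import *
o=wsnap('w1'); print(o['time_s'],o['ee_pos'],np.degrees(o['eef_rot']),o['qpos'])
print(proj('w1',[[.535,.343,.1225],[.464,.177,.11]]))
E
```

```text
2.35 [0.53521429 0.34250156 0.44926533] [ 1.79961913e+02  3.38500389e-02 -1.21484076e+01] [ 5.11646682e-01  4.69750844e-01  1.18606078e+00 -1.07327426e-04
  1.48666391e+00  2.29448159e+00]
[[323.9 192. ]
 [478.4 219.1]]
```

View pics/w1.png

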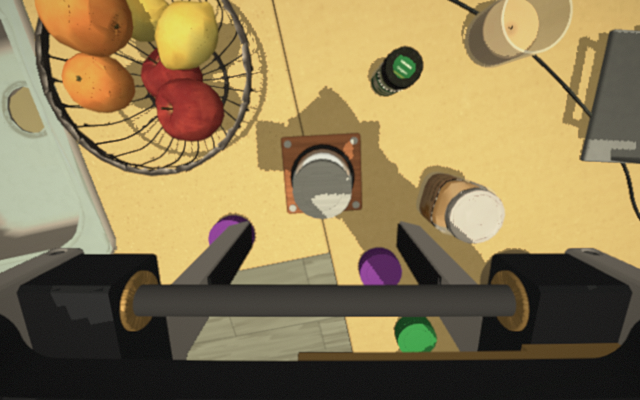

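The wrist view shows the steel lid at about (323,189), against a prediction of (324,192) from my measurement. I'll take an enlarged crop to confirm and refine it.

```bash
python3 - <<'E'
from h import *
a=cv2.imread('pics/w1.png')[125:230,270:375]
cv2.imwrite('pics/c2.png',cv2.resize(a,(525,525),interpolation=cv2.INTER_CUBIC))
print(atz('w1',323.5,189,.1225),atz('w1',323.5,192,.1225))
E
```

```text
[0.5383 0.3427 0.1225] [0.5351 0.3434 0.1225]
```

View pics/c2.png

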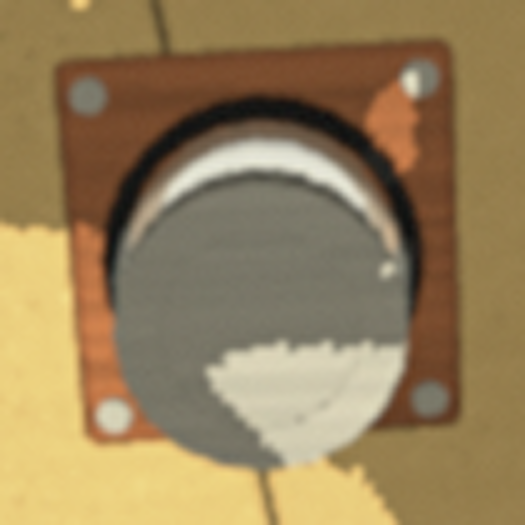

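The lid is confirmed: bare grey steel on the jar held in the wooden block, top centre at (322,189), giving about (0.537, 0.343, 0.122). I'll descend and grip.

>>> servo_tool([
  [0, 0.2, 0, -5, 0],
  [0, 0.2, 0, -10, 0],
  [0, 0.2, 0, -13, 0],
  [0, 0.2, 0, -15, 0],
  [0, 0.2, 0, -15.5, 0],
  [0, 0.2, 0, -15.5, 0],
  [1, 0.2, 0, -15.5, 0],
  [1, 0.2, 0, -15.5, 0],
  [1, 0.2, 0, -15.5, 0],
  [1, 0.2, 0, -15.5, 0],
  [1, 0.2, 0, -15.5, 0],
  [1, 0.2, 0, -15.5, 0],
], squeeze=50)

```text
time_s: 3.9
ee_pos: [0.5373, 0.3432, 0.295]
eef_rot: [-3.141, -0.0, -0.212]
force: [-0.2, 4.8, 2.4]
grip_width: 0.0636
grip_force: 50.0
```

>>> servo_tool([
  [1, 0, 0, 0.03, 5],
  [1, 0, 0, 0.06, 10],
  [1, 0, 0, 0.09, 15],
  [1, 0, 0, 0.12, 20],
  [1, 0, 0, 0.17, 30],
  [1, 0, 0, 0.23, 40],
  [1, 0, 0, 0.29, 50],
  [1, 0, 0, 0.35, 60],
  [1, 0, 0, 0.4, 70],
  [1, 0, 0, 0.46, 80],
  [1, 0, 0, 0.52, 90],
  [1, 0, 0, 0.58, 100],
  [1, 0, 0, 0.58, 100],
])

```text
time_s: 5.52
ee_pos: [0.5371, 0.3433, 0.3004]
eef_rot: [-3.141, -0.001, 1.536]
force: [-2.3, 5.4, 0.7]
grip_width: 0.0633
grip_force: 50.0
```

>>> servo_tool([
  [1, 0, 0, 0.06, 10],
  [1, 0, 0, 0.12, 20],
  [1, 0, 0, 0.17, 30],
  [1, 0, 0, 0.23, 40],
  [1, 0, 0, 0.29, 50],
  [1, 0, 0, 0.35, 60],
  [1, 0, 0, 0.4, 70],
  [1, 0, 0, 0.46, 80],
  [1, 0, 0, 0.52, 90],
  [1, 0, 0, 0.58, 100],
  [1, 0, 0, 0.62, 107],
  [1, 0, 0, 0.65, 107],
  [1, 0, 0, 1.2, 107],
  [1, 0, 0, 2, 107],
  [1, 0, 0, 4, 107],
  [1, 0, 0, 7, 107],
  [1, 0, 0, 12, 107],
  [1, 0, 0, 14, 107],
  [1, 0, 0, 14, 107],
])

```text
time_s: 7.9
ee_pos: [0.5372, 0.3426, 0.4417]
eef_rot: [-3.142, 0.002, -2.885]
force: [0.1, 0.6, -1.6]
grip_width: 0.0638
grip_force: 50.0
```

```bash
python3 - <<'E'
from h import *
o=wsnap('w2'); print(o['time_s'],o['ee_pos'],np.degrees(o['eef_rot']),o['qpos'],o['grip_width'])
snap('scene','scene2'); snap('top','top2')
a=cv2.imread('pics/w2.png');b=cv2.imread('pics/scene2.png')[100:300,180:500]
cv2.imwrite('pics/c3.png',np.vstack([cv2.resize(a,(480,300)),cv2.resize(b,(480,300))]))
E
```

```text
7.9 [0.53724638 0.34261859 0.44168953] [-1.79997974e+02  1.15335968e-01 -1.65275231e+02] [ 5.10291622e-01  4.76964230e-01  1.19283640e+00 -5.41435597e-04
  1.46985214e+00 -1.31744633e+00] 0.06379293820197958
```

View pics/c3.png

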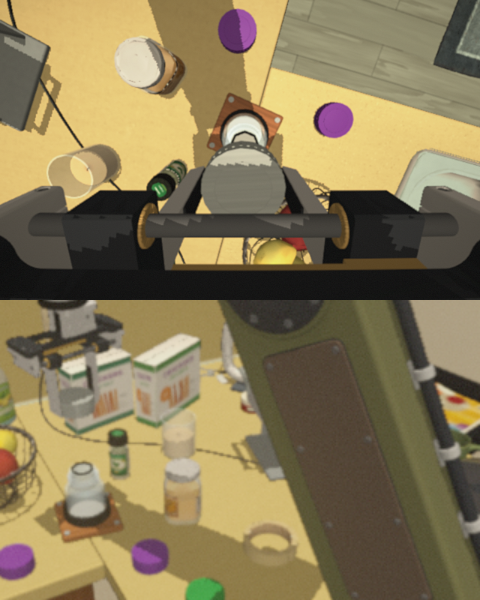

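The lid is off and held in the fingers (w2 lower centre), with the open jar mouth visible behind it and the bystanders in place. Next I'll carry it over the bin.

>>> servo_tool([
  [1, 0, -2, 1, -5],
  [1, 0.2, -5, 2, -15],
  [1, 0.3, -9, 2, -25],
  [1, 0.4, -14, 2, -35],
  [1, 0.5, -19, 2, -45],
  [1, 0.6, -24, 2, -55],
  [1, 0.7, -29, 2, -65],
  [1, 0.8, -34, 2, -75],
  [1, 0.9, -38, 2, -85],
  [1, 1, -42, 2, -95],
  [1, 1, -45, 2, -105],
  [1, 1, -46, 2, -115],
  [1, 1, -46, 2, -119],
  [1, 1, -46, 2, -119],
  [1, 1, -46, 2, -119],
])

```text
time_s: 9.93
ee_pos: [0.5473, -0.117, 0.4598]
eef_rot: [-3.141, 0.0, 1.326]
force: [-0.5, -0.3, -0.4]
grip_width: 0.0634
grip_force: 50.0
```

```bash
python3 - <<'E'
from h import *
o=wsnap('w3'); print(o['time_s'],o['ee_pos'],np.degrees(o['eef_rot']),o['qpos'],o['grip_width'])
a=cv2.imread('pics/w3.png')
cv2.imwrite('pics/c4.png',cv2.resize(a[0:300],(800,375)))
y=np.radians(-14);c,s=np.cos(y),np.sin(y)
U=lambda x,yy,z:[.5434+c*x-s*yy,-.1329+s*x+c*yy,z]
print(proj('w3',[U(-.057,.105,.195),U(.057,.105,.195),U(-.064,.083,.119),U(.064,.083,.119),U(-.064,-.045,.119),U(.064,-.045,.119)])*1.25)
E
```

```text
9.925 [ 0.5473386  -0.11695337  0.45982857] [-1.79940254e+02  3.13729167e-03  7.59530288e+01] [-2.75939180e-01  2.86242307e-01  1.41070163e+00 -8.74982316e-05
  1.44568930e+00 -3.07622905e-02] 0.06342524703730203
[[316.5   126.75 ]
 [495.125 126.75 ]
 [330.75  161.25 ]
 [480.75  161.125]
 [337.375 301.625]
 [474.125 301.75 ]]
```

View pics/c4.png

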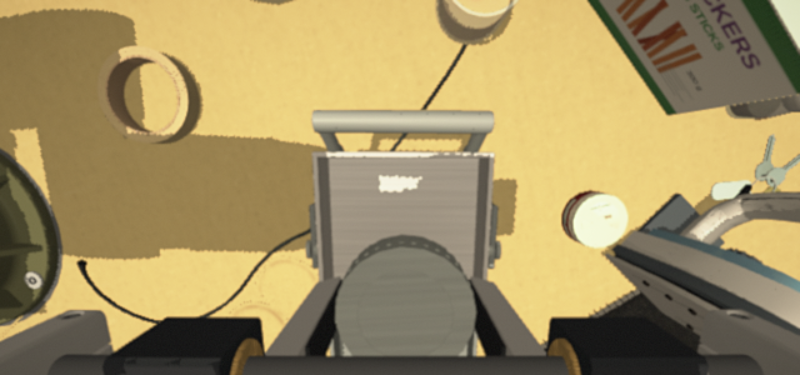

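Handle bar ends are at (313,122) and (494,122) in the crop, against a prediction of (316,127) and (495,127). The yaw is right, and the lid is centred over the bin. I'll lower it.

>>> servo_tool([
  [1, 0, 0, -4, 0],
  [1, 0, 0, -8, 0],
  [1, 0, 0, -11, 0],
  [1, 0, 0, -12.5, 0],
  [1, 0, 0, -13.2, 0],
  [1, 0, 0, -13.6, 0],
  [1, 0, 0, -13.7, 0],
  [1, 0, 0, -13.7, 0],
])

```text
time_s: 10.98
ee_pos: [0.5474, -0.1171, 0.324]
eef_rot: [3.141, 0.0, 1.324]
force: [0.3, 0.2, -1.1]
grip_width: 0.0635
grip_force: 50.0
```

>>> servo_tool([
  [1, 0, 0, -0.15, 0],
  [1, 0, 0, -0.3, 0],
  [1, 0, 0, -0.35, 0],
  [1, 0, 0, -0.35, 0],
])

```text
time_s: 11.48
ee_pos: [0.5473, -0.1171, 0.3199]
eef_rot: [-3.142, -0.0, 1.324]
force: [-0.1, 0.5, -0.8]
grip_width: 0.0638
grip_force: 50.0
```

>>> servo_tool([
  [0.17, 0, 0, 0, 0],
  [0.17, 0, 0, 0, 0],
  [0.17, 0, 0, 0, 0],
  [0.17, 0, 0, 0, 0],
  [0.17, 0, 0, 0.5, 0],
  [0.17, 0, 0, 3, 0],
  [0.17, 0, 0, 7, 0],
  [0.17, 0, 0, 11, 0],
  [0.17, 0, 0, 13, 0],
  [0.17, 0, 0, 13, 0],
])

```text
time_s: 12.72
ee_pos: [0.5472, -0.117, 0.4515]
eef_rot: [3.139, 0.0, 1.324]
force: [0.2, 1.0, -0.5]
grip_width: 0.0781
grip_force: 0.0
```

```bash
python3 - <<'E'
from h import *
o=wsnap('w4'); print(o['time_s'],o['ee_pos'],np.degrees(o['eef_rot']),o['grip_width'],o['force'])
a=cv2.imread('pics/w4.png')
cv2.imwrite('pics/c5.png',cv2.resize(a[60:320,160:480],(800,600)))
E
```

```text
12.725 [ 0.54716113 -0.11703255  0.45145316] [1.79830327e+02 4.19220845e-03 7.58565093e+01] 0.0780850384982815 [ 0.22160075  1.01253084 -0.47541581]
```

View pics/c5.png

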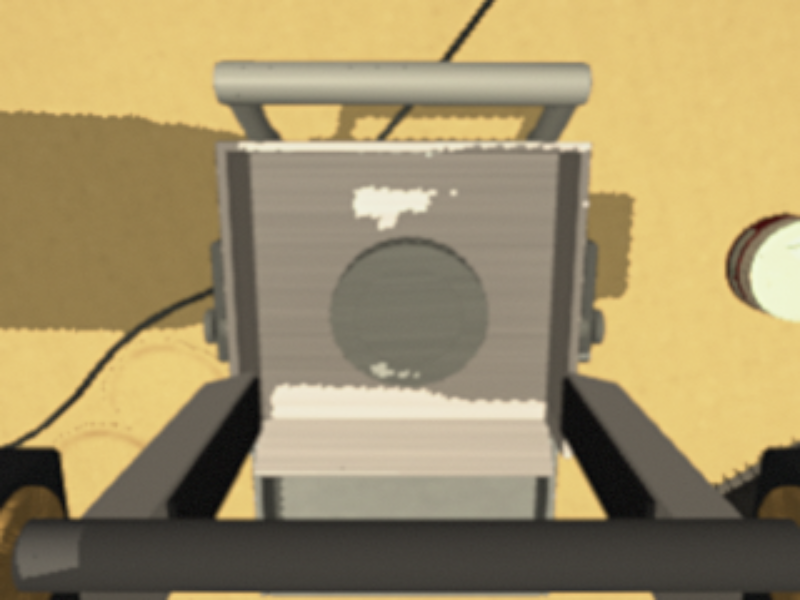

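The lid lies flat and free in the bin at crop (408,310). The handle's midpoint is at crop (402,81), with ends at x 215 and 590. Next I'll compute the handle position and the arc.

```bash
python3 - <<'E'
from h import *
w4=('w4',160+402*.4,60+81*260/600); w3=('w3',403.5/1.25,122/1.25)
print(atz(*w4,.195),atz(*w3,.195),tri(w4,w3,('top0',381.9,150.8)), tri(w4,('top0',381.9,150.8)))
L=atz('w4',160+215*.4,60+82*260/600,.195);R=atz('w4',160+590*.4,60+82*260/600,.195)
print(np.linalg.norm(L-R),np.degrees(np.arctan2(*(R-L)[[1,0]])),(L+R)/2)
p0=np.radians(39.0)
for t in np.arange(0,1.46,.0725):
    y=.135*(np.cos(p0+t)-np.cos(p0));z=.135*(np.sin(p0+t)-np.sin(p0))
    print(round(t,3),np.round([100*.242*y,100*.970*y,100*z],2).tolist())
E
```

```text
[ 0.5679 -0.0269  0.195 ] [ 0.5681 -0.0279  0.195 ] (array([ 0.5675, -0.0271,  0.1848]), array([0.0013, 0.0008, 0.0018])) (array([ 0.5669, -0.0272,  0.1863]), array([0.0015, 0.0015]))
0.11505894141699725 -14.084553557247897 [ 0.568  -0.0272  0.195 ]
0.0 [0.0, 0.0, 0.0]
0.072 [-0.16, -0.62, 0.74]
0.145 [-0.32, -1.3, 1.43]
0.217 [-0.5, -2.02, 2.06]
0.29 [-0.69, -2.78, 2.65]
0.362 [-0.89, -3.58, 3.17]
0.435 [-1.1, -4.42, 3.63]
0.507 [-1.32, -5.29, 4.03]
0.58 [-1.54, -6.18, 4.36]
0.652 [-1.77, -7.09, 4.62]
0.725 [-2.0, -8.02, 4.82]
0.798 [-2.24, -8.97, 4.95]
0.87 [-2.47, -9.91, 5.0]
0.942 [-2.71, -10.86, 4.99]
1.015 [-2.95, -11.81, 4.9]
1.088 [-3.18, -12.74, 4.74]
1.16 [-3.41, -13.67, 4.52]
1.232 [-3.64, -14.57, 4.22]
1.305 [-3.86, -15.46, 3.86]
1.378 [-4.07, -16.31, 3.43]
1.45 [-4.27, -17.13, 2.94]
```

>>> servo_tool([
  [0.57, 0.2, 1, 0.5, -10],
  [0.57, 0.5, 2, 0.5, -20],
  [0.57, 0.8, 3, 0.5, -30],
  [0.57, 1, 4.5, 0.5, -40],
  [0.57, 1.4, 6, 0.5, -50],
  [0.57, 1.7, 7.5, 0.5, -60],
  [0.57, 2.1, 9, 0.5, -70],
  [0.57, 2.1, 9, 0.5, -80],
  [0.57, 2.1, 9, 0.5, -90],
  [0.57, 2.1, 9, 0.5, -90],
  [0.57, 2.1, 9, -2, -90],
  [0.57, 2.1, 9, -4, -90],
  [0.57, 2.1, 9, -6, -90],
  [0.57, 2.1, 9, -7, -90],
  [0.57, 2.1, 9, -7.5, -90],
  [0.57, 2.1, 9, -7.5, -90],
], squeeze=10)

```text
time_s: 14.78
ee_pos: [0.5684, -0.027, 0.3751]
eef_rot: [-3.142, -0.0, -0.246]
force: [-0.3, 0.1, 0.1]
grip_width: 0.0402
grip_force: 0.0
```

>>> servo_tool([
  [1, 0, 0, 0.2, 0],
  [1, 0, 0, 0.2, 0],
  [1, 0, 0, 0.2, 0],
  [1, 0, 0, 0.2, 0],
  [1, 0, 0, 0.2, 0],
  [1, 0, 0, 0.2, 0],
])

```text
time_s: 15.52
ee_pos: [0.5682, -0.0277, 0.3772]
eef_rot: [3.14, -0.0, -0.247]
force: [-2.0, -6.5, 2.2]
grip_width: 0.0134
grip_force: 10.0
```

>>> servo_tool([
  [1, -0.16, -0.62, 0.74, 0],
  [1, -0.32, -1.3, 1.43, 0],
  [1, -0.5, -2.02, 2.06, 0],
  [1, -0.69, -2.78, 2.65, 0],
  [1, -0.89, -3.58, 3.17, 0],
  [1, -1.1, -4.42, 3.63, 0],
  [1, -1.32, -5.29, 4.03, 0],
  [1, -1.54, -6.18, 4.36, 0],
])

```text
time_s: 16.52
ee_pos: [0.5527, -0.0896, 0.4206]
eef_rot: [3.141, 0.0, -0.247]
force: [-0.9, 1.8, 1.2]
grip_width: 0.0135
grip_force: 10.0
```

>>> servo_tool([
  [1, -0.23, -0.91, 0.26, 0],
  [1, -0.46, -1.84, 0.46, 0],
  [1, -0.7, -2.79, 0.59, 0],
  [1, -0.93, -3.73, 0.64, 0],
  [1, -1.17, -4.68, 0.63, 0],
  [1, -1.41, -5.63, 0.54, 0],
  [1, -1.64, -6.56, 0.38, 0],
  [1, -1.87, -7.49, 0.16, 0],
  [1, -2.1, -8.39, -0.14, 0],
  [1, -2.32, -9.28, -0.5, 0],
  [1, -2.53, -10.13, -0.93, 0],
  [1, -2.65, -10.6, -1.2, 0],
  [1, -2.65, -10.6, -1.2, 0],
  [1, -2.65, -10.6, -1.2, 0],
  [1, -2.65, -10.6, -1.2, 0],
  [1, -2.65, -10.6, -1.2, 0],
])

```text
time_s: 18.52
ee_pos: [0.5264, -0.1947, 0.4086]
eef_rot: [3.142, 0.0, -0.247]
force: [-2.0, 0.2, -0.5]
grip_width: 0.0135
grip_force: 10.0
```

```bash
python3 - <<'E'
from h import *
snap('scene','s5');snap('top','t5');wsnap('w5')
a=cv2.resize(cv2.imread('pics/t5.png')[80:280,330:530],(400,400));b=cv2.resize(cv2.imread('pics/w5.png'),(400,250))
c=np.zeros((400,800,3),np.uint8);c[:,:400]=a;c[:250,400:]=b;cv2.imwrite('pics/c6.png',c)
E
```

```text
(no output)
```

View pics/c6.png

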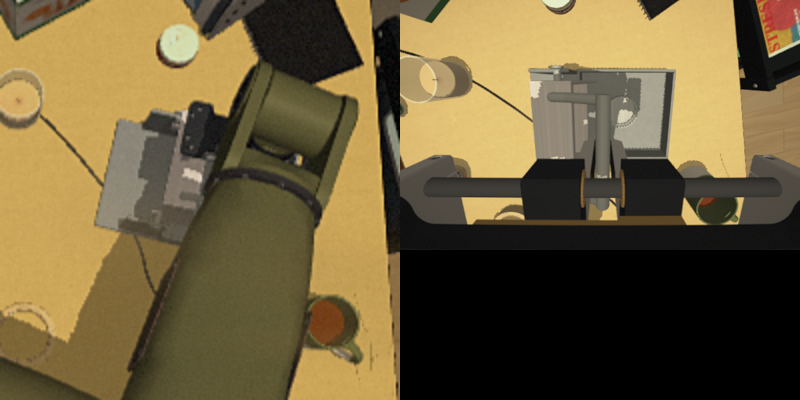

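The lid is in the tray, at (625,110) in the composite, and the bin is over at about 1.41 rad. I'll ease the bin back.

>>> servo_tool([
  [1, 0.12, 0.47, 0.27, 0],
  [1, 0.33, 1.32, 0.7, 0],
  [1, 0.55, 2.21, 1.06, 0],
  [1, 0.78, 3.11, 1.36, 0],
  [1, 1.01, 4.04, 1.58, 0],
  [1, 1.24, 4.97, 1.74, 0],
  [1, 1.48, 5.92, 1.83, 0],
  [1, 1.72, 6.87, 1.84, 0],
  [1, 1.95, 7.81, 1.79, 0],
  [1, 2.19, 8.76, 1.66, 0],
  [1, 2.42, 9.69, 1.46, 0],
  [1, 2.65, 10.6, 1.2, 0],
  [1, 2.87, 11.49, 0.87, 0],
  [1, 3.09, 12.36, 0.47, 0],
  [1, 3.3, 13.2, 0.01, 0],
  [1, 3.5, 14, -0.51, 0],
  [1, 3.69, 14.76, -1.1, 0],
  [1, 3.87, 15.48, -1.73, 0],
])

```text
time_s: 20.92
ee_pos: [0.5652, -0.0396, 0.3908]
eef_rot: [3.142, 0.0, -0.247]
force: [1.4, 0.6, -0.4]
grip_width: 0.0136
grip_force: 10.0
```

>>> servo_tool([
  [1, 0.08, 0.34, -0.34, 0],
  [1, 0.16, 0.68, -0.69, 0],
  [1, 0.24, 0.99, -1.05, 0],
  [1, 0.32, 1.3, -1.43, 0],
  [1, 0.32, 1.3, -1.43, 0],
  [1, 0.32, 1.3, -1.43, 0],
])

```text
time_s: 21.68
ee_pos: [0.5683, -0.0277, 0.3772]
eef_rot: [3.14, -0.001, -0.247]
force: [-0.5, -6.6, 2.9]
grip_width: 0.0136
grip_force: 10.0
```

>>> servo_tool([
  [0.57, 0, 0, 0, 0],
  [0.57, 0, 0, 0, 0],
  [0.57, 0, 0, 0, 0],
  [0.57, 0, 0, 0, 0],
  [0.57, 0, 0, 1, 0],
  [0.57, 0, 0, 3, 0],
  [0.57, 0, 0, 6, 0],
  [0.57, 0, 0, 9, 0],
  [0.57, 0, 4, 10, 0],
  [0.57, 0, 9, 10, 0],
  [0.57, 0, 14, 10, 0],
  [0.57, 0, 18, 10, 0],
  [0.57, 0, 18, 10, 0],
  [0.57, 0, 18, 10, 0],
])

```text
time_s: 23.42
ee_pos: [0.5683, 0.1524, 0.4773]
eef_rot: [3.142, -0.0, -0.247]
force: [-0.7, 0.1, -0.3]
grip_width: 0.0403
grip_force: 0.0
```

```bash
python3 - <<'E'
from h import *
snap('top','t6');snap('scene','s6')
o=ctrl.get_obs();print(o['time_s'],o['ee_pos'],o['force'])
cv2.imwrite('pics/c7.png',np.hstack([cv2.resize(cv2.imread('pics/t6.png')[80:280,230:530],(480,320)),cv2.resize(cv2.imread('pics/s6.png')[100:300,190:390],(320,320))]))
E
```

```text
23.525 [0.568376   0.15185494 0.47726669] [-0.86727058 -0.01125227 -0.26512093]
```

View pics/c7.png

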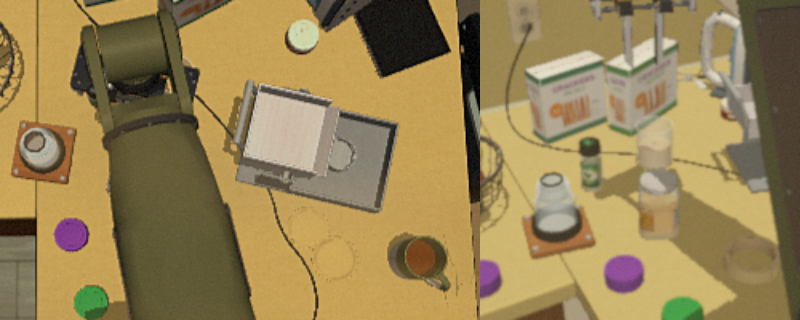

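The lid rests in the tray at composite (341,153), the bin is upright, the bystanders are unmoved and the arm is clear. I'll hand it in.

```bash
python3 -c "
from h import *
print(atz('t6',441,176,.03)); print(ctrl.hand_in())"
```

```text
[ 0.5193 -0.2269  0.03  ]
the job is handed in; nothing more can be done
None
```

I unscrewed the lid, let go of it in the bin, tipped it into the tray, eased the bin back upright and handed the job in at about 23.5 s; no verdict was returned, but the last pictures show the lid in the tray, the bin upright and the bystanders in place.

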